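# Cover the soap jar with its double lid, then lift the outer lid alone

### The arm

A 6-joint arm with a two-finger parallel gripper is mounted at the origin on the work surface. World frame = base frame: x ahead of the robot, y to its left, z up, the work surface at z = 0. Lengths are in m, angles in rad, forces in N, time in s.
With the tool pointing down it reaches from about 0.35 to 0.85 m from the base axis. Payload 8.1 kg.
Tool frame: the origin (TCP) lies at the very end of the fingers, on their centre line; the grasp point (between the pads) lies robot.pinch_z behind it (robot.pinch_z is the distance from the TCP to the grasp point, in m); z points along the fingers, y is the line along which they close (so a half turn about z gives the same grasp; the last joint's range is limited). The gripper opens to 93 mm and grips with 3 to 60 N. Pads are 15 mm wide; open, the fingers measure 128 mm over their backs; the gripper's body (75 mm by 188 mm) begins 65 mm behind the grasp point.
Start: joints at [-1.432, 0.13, 1.488, -0, 1.523, -0.085], TCP at [0.133, -0.585, 0.18] pointing down, gripper open.
Joint ranges: [-2.96, 2.96], [-0.89, 2.26], [0.02, 2.5], [-1.34, 4.48], [0, 2.73], [-2.66, 2.66]. Speed limits (rad/s): [2.39, 2.39, 2.79, 3.14, 3.14, 3.14].

### API

Orientations are given as a unit quaternion [w, x, y, z].
In Python, from cell import robot gives the robot as it stands.
- The arm moves only by the tool move_arm, never from a script. Its argument "series" is a list that holds one entry, the list of rows, each a list of 5 numbers: the finger opening in m, from 0 to 0.093, then the shift along the tool's x, y, z in m, then the turn about the tool's z in rad. In form: [[[hand, dx, dy, dz, roll], ...]]. A call has 1 to 20 rows; each row shifts and turns the commanded pose from where the row before left it, along the tool's axes as they then stand; what a row does not reach is not made up. A row lasts 1/8 s, in which the tool goes at most 62.5 mm and 10.7 degrees, less where a joint would pass 70% of its speed; a pose out of reach is approached as far as the arm can. A call with a gripper value outside its range is refused whole. The fingers move at their own pace and stop on an object; the grip force is fixed at half the most. Time passes only in rows, so rows that do not move let the fingers close. It gives the time, the measured TCP pose, the force, the opening and the grip force at its end, in the units of the state.
- robot.get_state(): the state, without advancing time (a new reading comes with each control period).
- robot.read_camera(name): name is "scene" or "side" or "wrist"; returns a dict with "pixels" (400x640x3 uint8, red, green, blue), "K" (3x3 intrinsics, pixels), "k1" (the pictures are not rectified: a ray, as slopes to the right and down, at radius r is drawn at 1 + k1 r^2 times it, then the intrinsics apply), "T" (4x4, takes a point from camera to world coordinates). Camera axes: x right, y down, z forward; pixel columns grow to the right and rows downward; lengths in m; the calibration is good to about 2 mm. A picture is of the moment at which its call begins. There is no depth.
- robot.hand_in(): hands the job in; it is judged then, once.
The state is a dict: "t": time; "joint_positions": joint angles; "joint_vel": joint speeds; "effort": joint torques, N m; "eef_pos": TCP position; "orientation": TCP orientation; "contact_force": force on the tool from outside, world axes, zero at the start; "torque": the same for the moment, N m; "finger_gap": finger opening in m; "grasp_force": force on a finger pad.
Only numpy, scipy, OpenCV 4.12 (cv2) and the standard library are available. Lean on these libraries where they do the work, as an engineer would, in place of code of your own. Each camera call takes 0.05 s, during which the arm holds its last target. There are 200 camera calls.

### The job

The soap jar's two nested lids stand together on a cork block: lift them as one by the inner lid's knob, which pokes up through the outer lid, and lower them gently, without dropping them, onto the open jar until the inner lid is fully home and the knob has been let go. Then take the outer lid by its collar and lift it off alone, ready for rinsing, leaving the inner lid seated undisturbed, and finish while still holding the outer lid level, at rest, and completely clear above the knob. Leave the jar standing and the other things on the bench where they are.

Things in the scene. Friction and masses are not known exactly. Their poses are not given: they have to be found in the camera images.
- inner_knob (a point): Round wooden knob (stem) of the inner lid, 20 mm in diameter, vertical. This point is on its axis, half-way up the 22 mm that stand out above the outer lid's collar while nested, so 11 mm below the knob's top and 11 mm above the collar's top. It is 58 mm above the inner lid's underside and 42 mm above the underside of its flange. z up along the stem.
- inner: The inner lid: a cork plug 78 mm across and 16 mm tall, its foot tapered to 68 mm, under a wooden flange 100 mm across and 5 mm thick, the knob on top. Origin at the centre of the plug's underside, z up. Loose, about 140 g (varies by a third).
- outer_collar (a point): Round aluminium collar of the outer lid, 44 mm outside and 34 mm inside diameter, 22 mm tall. This point is on its axis, half-way up: 11 mm above the lid's flat upper face, 28 mm above the skirt's lower edge; z up. While nested it is 22 mm below the inner_knob point; the skirt is clear above the knob's top once this point is 39 mm above the inner_knob point.
- outer: The outer lid: a flat aluminium disc 116 mm across, 4 mm thick, a skirt (inside 108 mm) reaching 13 mm below the disc, the collar on top. Origin at the centre of the disc's underside, z up. Lies loosely on the inner lid's flange with the inner knob standing through its collar, 7 mm of room all round; it can shift sideways about 4 mm. About 140 g (varies by a third).
- jar_mouth (a point): Centre of the open mouth, at rim height, of the white ceramic jar: straight round wall, 94 mm outside, 83 mm inside diameter, 85 mm tall, standing loose on the bench, about 0.8 kg; z up. When the inner lid is home its flange rests on the rim and the inner_knob point is 42 mm above this point.
- jar: The jar itself; origin at the centre of its underside.
- cork_a: Cork block 120 x 85 x 40 mm (x, y, z) on which the nested lids stand at the start; origin at the centre of its underside. It is loose.
- tumbler_rim (a point): Bystander: centre of the mouth of an empty aluminium tumbler, 70 mm across and 90 mm tall (narrower than the jar); z up.
- dispenser: Bystander: plastic soap dispenser with push pump, 62 mm across, 160 mm tall, spout reaching 44 mm to its own -x; origin at the centre of its underside.
- comb: Bystander: small wooden comb lying flat, 130 mm along y, 41 mm along x, 8 mm thick; origin on its underside.
- cork_b: Bystander: the second cork block, empty, 120 x 85 x 40 mm; origin at the centre of its underside.
- dish: Bystander: terracotta dish 120 mm across, 25 mm tall, beneath the lamp; origin at the centre of its underside.
- nailbrush: Bystander: wooden nail brush, 90 mm along y, 35 mm along x, 40 mm tall, bristles down; origin at the centre of its underside.
Not all that is in view belongs to the job. Leave any purple look-alike of the outer alone.

How it is judged:
By the outcome, as a careful person would: the job done as asked, in the order asked, and still so for the second after the job is handed in, while the arm keeps its last pose, push and grip.
It also fails if it takes over 58 s, if anything falls off the work surface, if the arm or the gripper's body presses on something with over 40 N, if the wrist force passes 120 N, or if a joint passes its speed limit or range.

## Working session

There is one attempt and no reset: what is moved stays moved. The work goes in short steps, Python scripts to look and compute and a tool call to move; the robot and the scene stay as the last step left them, time stands still between calls to the robot, and variables do not carry over. Pictures are saved under pics/ and viewed, at most 10 in all, crops included, and the job is handed in when it is done.

Besides the shell and the picture viewer there is one more tool, called after "Emit:" as a command line: name --argument value ..., lists and objects as JSON in quotes. move_arm: Moves the arm, as the interface text tells. Its arguments: {"type":"object","properties":{"series":{"type":"array"}},"required":["series"]}

```bash
mkdir -p pics; cat > h.py <<'E'
import numpy as np, cv2, pickle
from cell import robot
def snap(n,f):
    c=robot.read_camera(n); cv2.imwrite(f'pics/{f}.png',c['pixels'][:,:,::-1]); pickle.dump(c,open(f'pics/{f}.pkl','wb')); return c
def load(f): return pickle.load(open(f'pics/{f}.pkl','rb'))
def ray(c,u,v):
    K=np.array(c['K']);T=np.array(c['T'])
    d=cv2.undistortPoints(np.array([[[u,v]]],float),K,np.array([c['k1'],0,0,0.]))[0,0]
    return T[:3,3],T[:3,:3]@np.array([d[0],d[1],1])
def atz(c,u,v,z):
    o,d=ray(c,u,v); return (o+d*(z-o[2])/d[2]).round(4)
def tri(L):
    A=0;b=0
    for c,u,v in L:
        o,d=ray(c,u,v);d=d/np.linalg.norm(d);P=np.eye(3)-np.outer(d,d);A=A+P;b=b+P@o
    return np.linalg.solve(A,b).round(4)
def proj(c,p):
    T=np.array(c['T']);q=T[:3,:3].T@(np.array(p,float)-T[:3,3])
    x=q[:2]/q[2];x=x*(1+c['k1']*(x@x));K=np.array(c['K']);return (K[:2,:2]@x+K[:2,2]).round(1)
def crop(f,g,u0,v0,u1,v1,s):
    i=cv2.imread(f'pics/{f}.png')[v0:v1,u0:u1]; cv2.imwrite(f'pics/{g}.png',cv2.resize(i,None,fx=s,fy=s,interpolation=cv2.INTER_CUBIC))
E
python3 - <<'E'
from h import *
for n in ['scene','side']:
    c=snap(n,n+'0');print(n,np.array(c['T']).round(3).tolist(),c['K'],c['k1'])
s=robot.get_state();print(s['eef_pos'],s['orientation'],s['finger_gap'],robot.pinch_z)
E
```

```text
scene [[-0.63, 0.601, -0.492, 1.219], [0.776, 0.502, -0.381, 0.506], [0.018, -0.622, -0.783, 1.188], [0.0, 0.0, 0.0, 1.0]] [[409.67671634   0.         314.46337152]
 [  0.         409.67671634 202.22354711]
 [  0.           0.           1.        ]] -0.006671945347298303
side [[-0.943, -0.196, 0.268, 0.238], [-0.331, 0.511, -0.793, 0.897], [0.018, -0.837, -0.547, 0.698], [0.0, 0.0, 0.0, 1.0]] [[430.69350397   0.         322.75116204]
 [  0.         430.69350397 205.24916288]
 [  0.           0.           1.        ]] -0.029066054574518576
[ 0.13310271 -0.58445172  0.17857684] [-8.53211649e-04  9.93743864e-01  1.11679915e-01 -3.11460164e-05] 0.09293202099488408 0.0188
```

View pics/scene0.png

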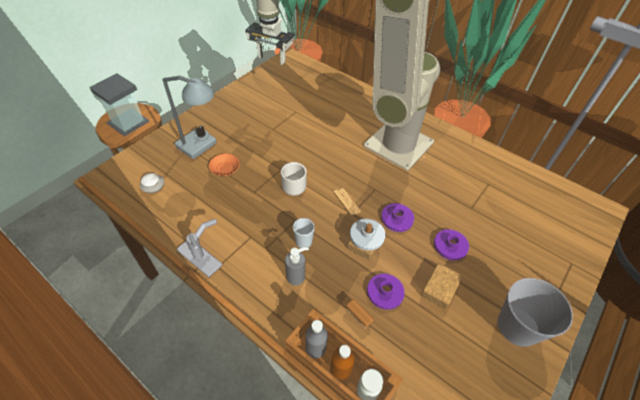

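View pics/side0.png

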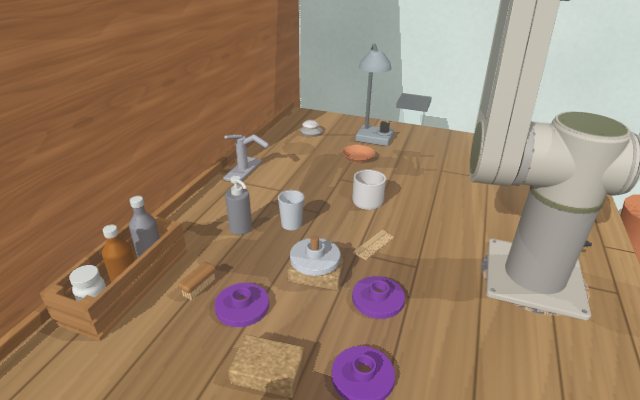

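The nested silver lid with the brown knob is at scene (368,232) and side (315,250), on cork. The three purple discs, at scene (398,217), (451,244) and (386,291), are look-alikes. There are two open vessels. The wide white one at scene (293,178) / side (369,188) is the jar, and the narrower grey one at scene (303,232) / side (291,208) is the tumbler. I'll check both in an enlarged crop.

```bash
python3 - <<'E'
from h import *
crop('side0','sc',270,160,400,290,4.6)
crop('scene0','cc',270,150,400,260,6)
E
```

```text
(no output)
```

View pics/sc.png

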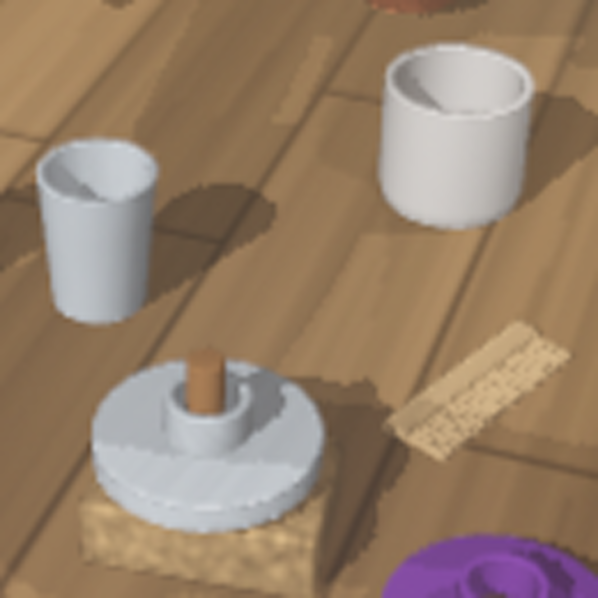

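View pics/cc.png

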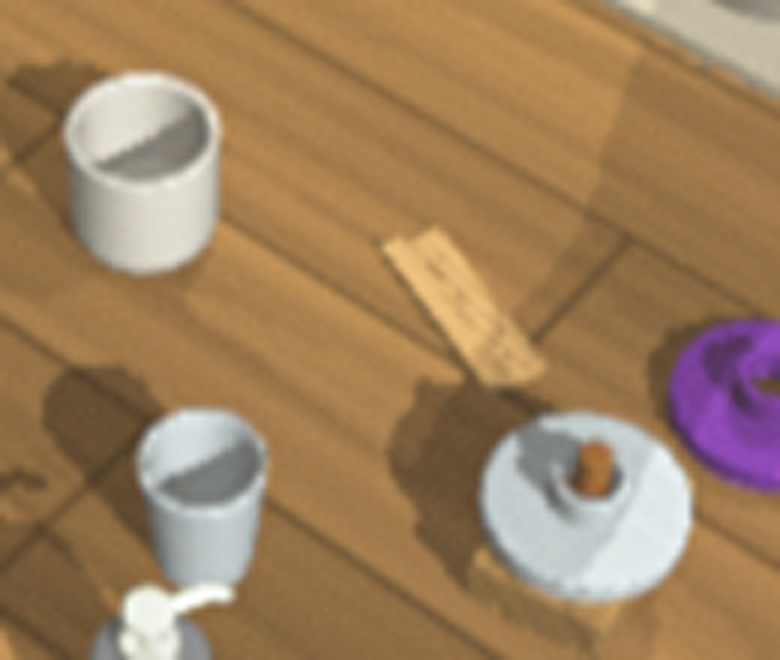

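The crops confirm it: the brown knob stands in the silver lid's collar, with its top at side (315,236.7) and scene (369.3,224.5). The white jar's mouth is at side (369.6,177.8) and scene (293.7,171.3), and the grey tumbler is separate.

```bash
python3 - <<'E'
from h import *
a=load('side0');b=load('scene0')
for n,p,q,z in [('knobtop',(315,236.7),(369.3,224.5),.109),('jar',(369.6,177.8),(293.7,171.3),.085),('tumb',(291.3,197.2),(303.5,226.5),.09)]:
    print(n,tri([(a,*p),(b,*q)]),atz(a,*p,z),atz(b,*q,z))
# rim fit sizes
for n,L,z in [('jar',[(385,82),(533,82)],.085),]:
    print([atz(a,270+u/4.6,160+v/4.6,z) for u,v in L])
for n,u,v in [('pump',303,254),('purple',398,217),('comb1',335,190),('comb2',358,212)]: print(n,atz(b,u,v,.16 if n=='pump' else .02))
s=robot.get_state();from scipy.spatial.transform import Rotation as R
q=s['orientation'];print(R.from_quat([q[1],q[2],q[3],q[0]]).as_matrix().round(3))
E
```

```text
knobtop [0.4991 0.1749 0.1109] [0.4996 0.171  0.109 ] [0.4989 0.1752 0.109 ]
jar [ 0.4603 -0.182   0.0821] [ 0.4592 -0.1777  0.085 ] [ 0.4627 -0.1799  0.085 ]
tumb [0.6283 0.0057 0.0871] [0.6263 0.0083 0.09  ] [0.6309 0.0081 0.09  ]
[array([ 0.5022, -0.1608,  0.085 ]), array([ 0.4149, -0.1948,  0.085 ])]
pump [0.7442 0.1015 0.16  ]
purple [0.3468 0.2082 0.02  ]
comb1 [ 0.3908 -0.0402  0.02  ]
comb2 [0.42   0.0857 0.02  ]
[[ 0.975  0.222 -0.   ]
 [ 0.222 -0.975  0.002]
 [ 0.    -0.002 -1.   ]]
```

```bash
python3 - <<'E'
from h import *
a=load('side0');b=load('scene0')
print('lamp',tri([(a,375,60),(b,199,92)]),'dish',tri([(a,359,152),(b,223,164)]),'lampbase',atz(b,195,144,0.02),'lamp post top',tri([(a,374,46),(b,167,80)]))
E
```

```text
lamp [ 0.5504 -0.5242  0.3243] dish [ 0.5646 -0.4598  0.0189] lampbase [ 0.5622 -0.6274  0.02  ] lamp post top [ 0.5856 -0.6451  0.3389]
```

Emit:
move_arm --series '[[[0.093,0,0,-0.03,0],[0.093,0.0328,-0.0411,-0.03,0],[0.093,0.0328,-0.0411,0,0],[0.093,0.0328,-0.0411,0,0],[0.093,0.0328,-0.0411,0,0],[0.093,0.0328,-0.0411,0,0],[0.093,0.0328,-0.0411,0,0],[0.093,0.0328,-0.0411,0,0],[0.093,0.0328,-0.0411,0,0],[0.093,0.0328,-0.0411,0,0],[0.093,0.0328,-0.0411,0,0],[0.093,0.0328,-0.0411,0,0],[0.093,0.0328,-0.0411,0,0],[0.093,0.0328,-0.0411,0,0],[0.093,0.0328,-0.0411,0,0],[0.093,0.0328,-0.0411,0,0],[0.093,0.0328,-0.0411,0,0],[0.093,0,0,0,0]]]'

```text
t: 2.35
eef_pos: [0.4988, 0.1754, 0.2378]
orientation: [-0.0, 0.994, 0.114, -0.001]
contact_force: [0.6, 0.1, 0.4]
finger_gap: 0.0929
grasp_force: 0.0
```

```bash
python3 - <<'E'
from h import *
c=snap('wrist','w1');s=robot.get_state();print(s['t'],s['eef_pos'],s['orientation'],s['joint_positions'],np.array(c['T']).round(3).tolist())
print(proj(c,[.499,.174,.109]))
E
```

```text
2.4 [0.49851151 0.17378288 0.23825157] [ 2.09020212e-04  9.93596758e-01  1.12977166e-01 -1.26473201e-03] [ 2.38374216e-01 -7.98071336e-02  1.59584233e+00 -9.91836372e-05
  1.62811932e+00  1.58272701e+00] [[0.224, -0.929, -0.294, 0.582], [-0.975, -0.214, -0.067, 0.195], [-0.001, 0.302, -0.953, 0.443], [0.0, 0.0, 0.0, 1.0]]
[322.5 180.9]
```

View pics/w1.png

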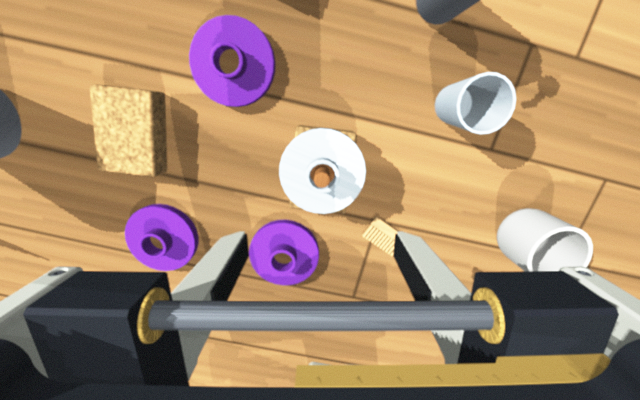

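The wrist view shows the silver lid at (322,171) with its brown knob at (322,177). The jar mouth is at about (562,250) on the right, and the purple discs are well apart.

```bash
python3 - <<'E'
from h import *
c=load('w1');i=c['pixels'].astype(int);h=cv2.cvtColor(c['pixels'],cv2.COLOR_RGB2HSV)
m=((h[...,1]>110)&(h[...,0]<25)).astype(np.uint8);m2=np.zeros_like(m);m2[160:195,305:340]=m[160:195,305:340]
v,u=np.nonzero(m2);print(len(u),u.min(),u.max(),v.min(),v.max(),u.mean(),v.mean())
m=(h[...,1]<60)&(h[...,2]>130);m2=np.zeros(m.shape,np.uint8);m2[115:225,265:380]=m[115:225,265:380]
cs,_=cv2.findContours(m2,cv2.RETR_EXTERNAL,cv2.CHAIN_APPROX_NONE);k=max(cs,key=cv2.contourArea);e=cv2.fitEllipse(k);print(e)
print('lid',atz(c,*e[0],.065),'knob',atz(c,u.mean(),v.mean(),.105), 'knob@.109',atz(c,u.mean(),v.mean(),.109))
crop('w1','w1c',282,120,362,220,6)
E
```

```text
383 311 333 165 186 321.9582245430809 175.15404699738903
((321.9996337890625, 170.5396270751953), (85.51510620117188, 86.43854522705078), 97.36307525634766)
lid [0.5018 0.1751 0.065 ] knob [0.5047 0.176  0.105 ] knob@.109 [0.5056 0.1762 0.109 ]
```

View pics/w1c.png

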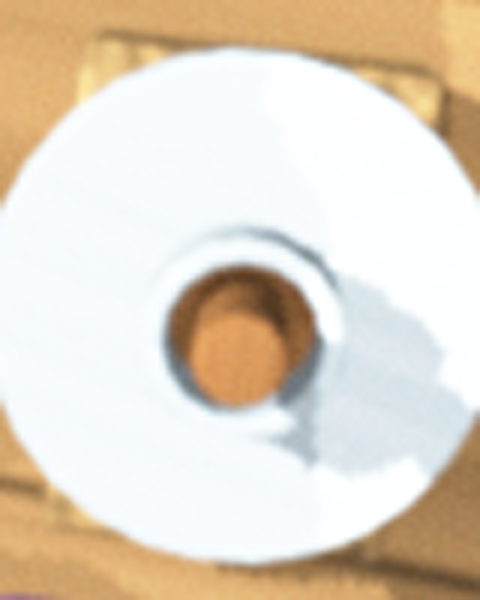

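The enlarged crop shows the knob's top at (321.7,180) and the collar's top at (322.2,175.8), so the knob is at about (0.500, 0.175), nearly under the TCP. I'll descend so the fingertips stop just above the collar.

Emit:
move_arm --series '[[[0.06,0.0015,0,0.03,0],[0.05,0,0,0.035,0],[0.045,0,0,0.035,0],[0.045,0,0,0.025,0],[0.045,0,0,0.013,0],[0.045,0,0,0.009,0],[0.045,0,0,0,0],[0.045,0,0,0,0],[0.045,0,0,0,0]]]'

```text
t: 3.52
eef_pos: [0.5011, 0.1732, 0.0935]
orientation: [-0.0, 0.994, 0.112, 0.001]
contact_force: [-0.3, 1.0, 0.1]
finger_gap: 0.0452
grasp_force: 0.0
```

```bash
python3 - <<'E'
from h import *
c=snap('wrist','w2');crop('w2','w2c',220,120,420,300,4)
s=robot.get_state();print(s['t'],s['eef_pos'],s['contact_force'],s['finger_gap'])
print(proj(c,s['eef_pos']))
E
```

```text
3.575 [0.50095515 0.17316965 0.09334033] [ 0.90765047 -1.40325631 -0.09496929] 0.045158830867690285
[321.6 222.4]
```

View pics/w2c.png

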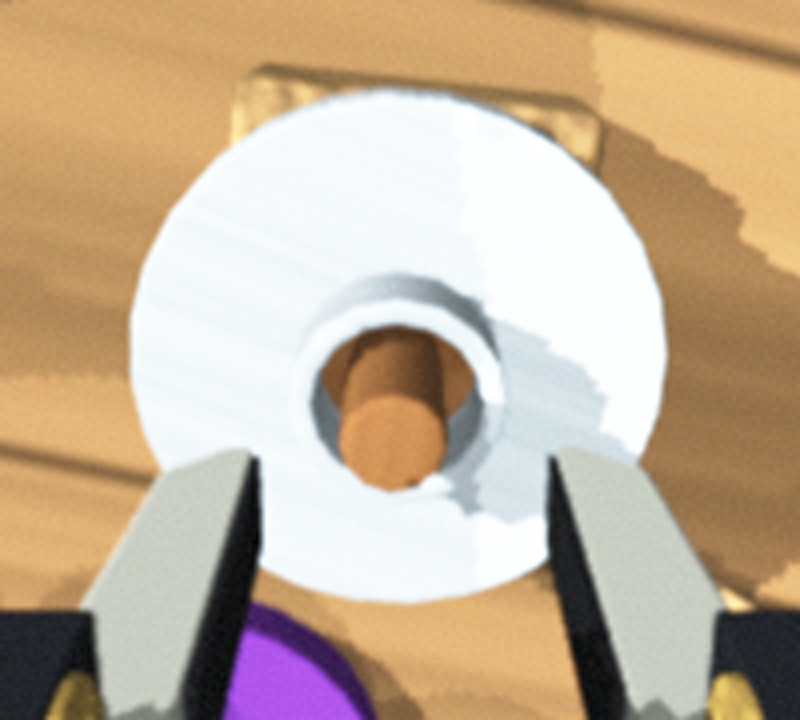

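```bash
python3 - <<'E'
from h import *
c=load('w2');d=load('w1')
print('knob',atz(c,318.2,230.5,.109), 'collar',atz(c,220+398/4,120+393/4,.087))
for z in (.0933,.112): print('tips',z,atz(c,220+258/4,120+452/4,z),atz(c,220+548/4,120+455/4,z))
print('w1 tcp',proj(d,[.4988,.175,.238]),'tips',atz(d,246,234,.238),atz(d,396,234,.238))
s=robot.get_state();print(s['eef_pos'],s['joint_positions'].round(4),np.array(c['T']).round(4).tolist(), np.array(c['K']).round(1).tolist())
E
```

```text
knob [0.5006 0.1756 0.109 ] collar [0.5015 0.1749 0.087 ]
tips 0.0933 [0.486  0.1993 0.0933] [0.4978 0.1442 0.0933]
tips 0.112 [0.4948 0.1986 0.112 ] [0.5055 0.1486 0.112 ]
w1 tcp [322.1 222.6] tips [0.4762 0.2305 0.238 ] [0.5023 0.1169 0.238 ]
[0.50095515 0.17316965 0.09334033] [ 0.2361 -0.0022  1.7862  0.      1.3563  1.5829] [[0.2205, -0.9312, -0.2901, 0.583], [-0.9754, -0.2105, -0.0655, 0.1924], [-0.0001, 0.2974, -0.9547, 0.2987], [0.0, 0.0, 0.0, 1.0]] [[288.6, 0.0, 320.6], [0.0, 288.6, 197.1], [0.0, 0.0, 1.0]]
```

```bash
python3 - <<'E'
from h import *
c=snap('side','s2');crop('s2','s2c',250,160,390,290,4.5)
s=robot.get_state()
for z in (.0933,.112,.134): print([((proj(c,[.501,.1745+d,z])-[250,160])*4.5).round() for d in (-.0225,0,.0225)])
E
```

```text
[array([302., 348.]), array([287., 374.]), array([271., 400.])]
[array([303., 319.]), array([288., 344.]), array([271., 370.])]
[array([303., 283.]), array([288., 308.]), array([272., 334.])]
```

View pics/s2c.png

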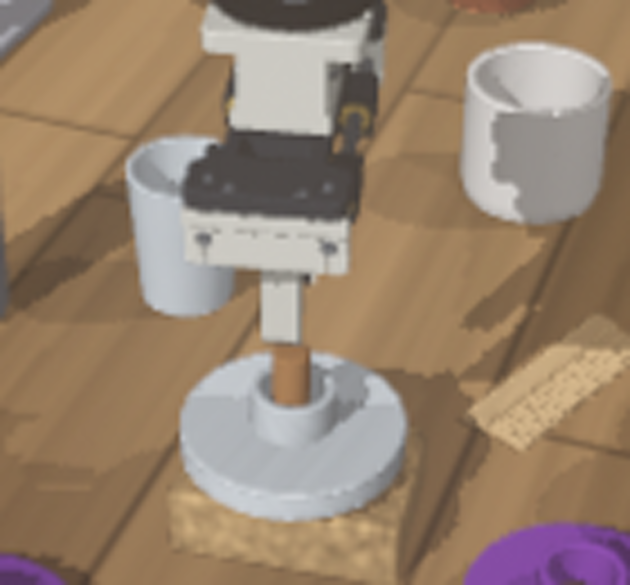

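The side view shows the visible fingertips ending at about z=0.134, above the knob, although the reported TCP is at z=0.093. Closing here is a safe test: the opening will stop near 20 mm if the pads really surround the knob.

Emit:
move_arm --series '[[[0.03,0,0,0,0],[0.024,0,0,0,0],[0.012,0,0,0,0],[0.012,0,0,0,0],[0.012,0,0,0,0]]]'

```text
t: 4.25
eef_pos: [0.5004, 0.1729, 0.0925]
orientation: [0.0, 0.994, 0.112, -0.0]
contact_force: [0.4, -0.6, 0.7]
finger_gap: 0.012
grasp_force: 0.0
```

The fingers closed to 12 mm on nothing, so the real fingertips are about 41 mm above the nominal TCP. I'll open and go down by that much, checking the force.

Emit:
move_arm --series '[[[0.045,0,0,0,0],[0.045,0,0,0,0],[0.045,0,0,0,0],[0.045,0,0,0.012,0],[0.045,0,0,0.012,0],[0.045,0,0,0.008,0],[0.045,0,0,0.004,0],[0.045,0,0,0,0],[0.045,0,0,0,0]]]'

```text
t: 5.38
eef_pos: [0.5007, 0.1731, 0.0569]
orientation: [-0.0, 0.994, 0.112, 0.0]
contact_force: [0.2, -1.6, 0.4]
finger_gap: 0.0451
grasp_force: 0.0
```

```bash
python3 - <<'E'
from h import *
c=snap('side','s3');snap('wrist','w3')
a=cv2.imread('pics/s3.png')[190:290,265:365];b=cv2.imread('pics/w3.png')[150:290,250:390]
f=lambda i:cv2.resize(i,(390,390),interpolation=cv2.INTER_CUBIC)
cv2.imwrite('pics/m3.png',np.hstack([f(a),f(b)]))
s=robot.get_state();print(s['eef_pos'],s['contact_force'],s['finger_gap'])
E
```

```text
[0.50082146 0.17306622 0.05705686] [ 0.14363299 -0.11153617  0.28785255] 0.04480484378647547
```

View pics/m3.png

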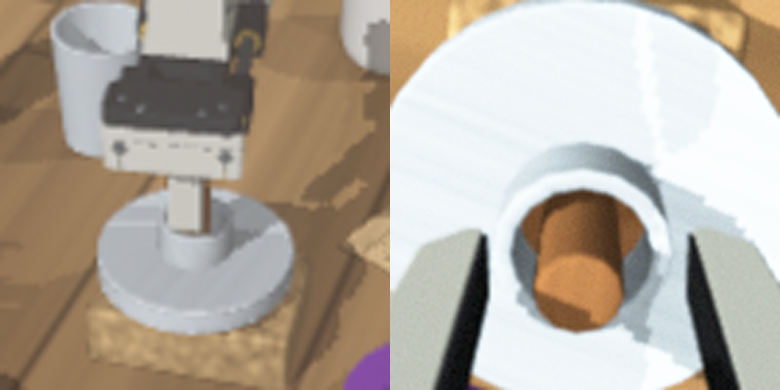

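The left panel shows the fingertips straddling the knob just above the collar. In the right panel the tips at (487,235) and (690,235) flank the knob at (580,293), nearly centred. I'll go 5 mm lower, close and lift slightly.

Emit:
move_arm --series '[[[0.045,0,0,0.003,0],[0.045,0,0,0.002,0],[0.03,0,0,0,0],[0.024,0,0,0,0],[0.012,0,0,0,0],[0.01,0,0,0,0],[0.01,0,0,0,0],[0.01,0,0,0,0]]]'

```text
t: 6.48
eef_pos: [0.5003, 0.173, 0.0514]
orientation: [-0.0, 0.994, 0.112, -0.0]
contact_force: [-0.4, 1.1, -1.0]
finger_gap: 0.019
grasp_force: 30.0
```

Emit:
move_arm --series '[[[0.01,0,0,-0.005,0],[0.01,0,0,-0.01,0],[0.01,0,0,-0.02,0],[0.01,0,0,-0.025,0],[0.01,0,0,-0.02,0],[0.01,0,0,-0.012,0],[0.01,0,0,-0.005,0],[0.01,0,0,-0.003,0],[0.01,0,0,0,0]]]'

```text
t: 7.6
eef_pos: [0.5001, 0.1729, 0.151]
orientation: [0.0, 0.994, 0.112, -0.0]
contact_force: [0.1, -0.5, -2.1]
finger_gap: 0.0189
grasp_force: 30.0
```

```bash
python3 - <<'E'
from h import *
c=snap('side','s4');snap('wrist','w4')
s=robot.get_state();print(s['t'],s['eef_pos'],s['contact_force'],s['torque'],s['finger_gap'],s['grasp_force'])
a=load('side0')
# jar rim ellipse refine from initial side + scene: bright low-sat contour
for n,(u0,v0,u1,v1) in [('side0',(345,160,395,215)),('scene0',(275,155,312,200))]:
    d=load(n);h=cv2.cvtColor(d['pixels'],cv2.COLOR_RGB2HSV);m=((h[...,1]<45)&(h[...,2]>100)).astype(np.uint8)
    m2=np.zeros_like(m);m2[v0:v1,u0:u1]=m[v0:v1,u0:u1]
    # fit by projecting circle r=.047 at z=.085 and base z=0: silhouette
    def sil(x,y):
        t=np.linspace(0,6.28,60);P=[proj(d,[x+.047*np.cos(k),y+.047*np.sin(k),z]) for z in(0,.085) for k in t]
        o=np.zeros_like(m);cv2.fillConvexPoly(o,cv2.convexHull((np.array(P)*16).astype(np.int32)),1,shift=4);return o
    from scipy.optimize import minimize
    print(n,max(((m2&sil(x,y)).sum()/(m2|sil(x,y)).sum(),x,y) for x in np.arange(.450,.474,.001) for y in np.arange(-.192,-.168,.001)))
E
```

```text
7.7 [0.49997855 0.1728522  0.15077285] [-0.39774865  0.25039558 -2.27128287] [0.02733153 0.06071942 0.00520893] 0.019022168694860484 29.957960844039917
side0 (np.float64(0.9220883534136546), np.float64(0.464), np.float64(-0.19))
scene0 (np.float64(0.879746835443038), np.float64(0.457), np.float64(-0.185))
```

Emit:
move_arm --series '[[[0.01,-0.003,0.008,0,0],[0.01,-0.006,0.017,0,0],[0.01,-0.009,0.026,0,0],[0.01,-0.01,0.029,0,0],[0.01,-0.01,0.029,0,0],[0.01,-0.01,0.029,0,0],[0.01,-0.01,0.029,0,0],[0.01,-0.01,0.029,0,0],[0.01,-0.01,0.029,0,0],[0.01,-0.01,0.029,0,0],[0.01,-0.01,0.029,0,0],[0.01,-0.009,0.026,0,0],[0.01,-0.006,0.018,0,0],[0.01,-0.0035,0.009,0,0],[0.01,0,0,0,0],[0.01,0,0,0,0]]]'

```text
t: 9.7
eef_pos: [0.4615, -0.1798, 0.1515]
orientation: [-0.0, 0.994, 0.112, 0.0]
contact_force: [-0.1, -0.5, -1.7]
finger_gap: 0.0192
grasp_force: 30.0
```

```bash
python3 - <<'E'
from h import *
s=robot.get_state();e=s['eef_pos'];print(s['t'],e,s['finger_gap'],s['contact_force'])
def circ(d,img,x,y,z,r,col,u0,v0,k):
    t=np.linspace(0,2*np.pi,80)
    P=(np.array([proj(d,[x+r*np.cos(a),y+r*np.sin(a),z]) for a in t])+.5-[u0,v0])*k-.5
    for p in P: cv2.circle(img,tuple(int(round(q)) for q in p),0,col,-1)
out=[]
snap('side','s5');snap('scene','c5')
for top,bot,w0,h0,w1,h1 in [('side0','s5',335,150,405,220),('scene0','c5',258,142,328,212)]:
    for n in (top,bot):
        d=load(n);k=5.7;im=cv2.resize(cv2.imread(f'pics/{n}.png')[h0:h1,w0:w1],(399,299 if 0 else 399),interpolation=cv2.INTER_CUBIC)
        circ(d,im,.461,-.180,.085,.047,(0,0,255),w0,h0,k);circ(d,im,.461,-.180,0,.047,(0,0,255),w0,h0,k)
        if n==bot:
            zc=.065+.1; circ(d,im,.4605,-.179,zc,.058,(0,200,0),w0,h0,k)
        out.append(cv2.resize(im,(299,299)))
cv2.imwrite('pics/m5.png',np.vstack([np.hstack(out[0::2]),np.hstack(out[1::2])]))
E
```

```text
9.7 [ 0.46147758 -0.1798231   0.15148219] 0.01915924093964584 [-0.10915937 -0.47399239 -1.7352591 ]
```

View pics/m5.png

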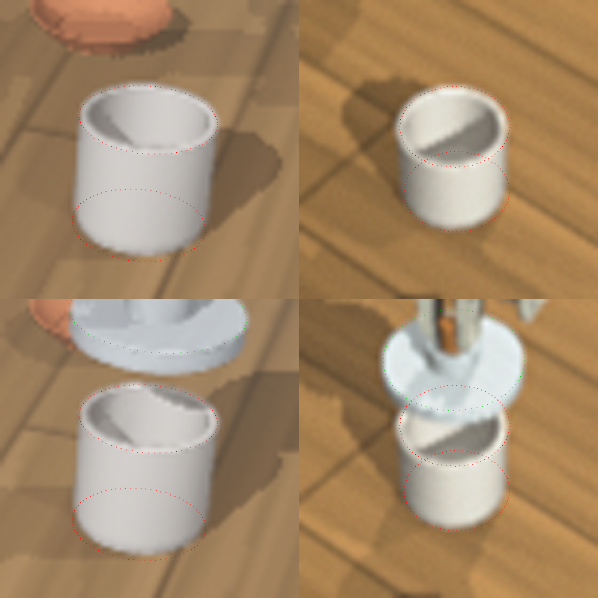

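The overlay matches the jar at (0.461, -0.180), with its rim and base on the circles, and the lids hang above it to within about 2 mm. Now I'll lower them.

Emit:
move_arm --series '[[[0.01,0,0.001,0.008,0],[0.01,0,0,0.014,0],[0.01,0,0,0.014,0],[0.01,0,0,0.008,0],[0.01,0,0,0.004,0],[0.01,0,0,0.003,0],[0.01,0,0,0.003,0],[0.01,0,0,0.003,0],[0.01,0,0,0,0],[0.01,0,0,0,0]]]'

```text
t: 11.05
eef_pos: [0.4617, -0.1815, 0.0947]
orientation: [0.0, 0.994, 0.112, 0.0]
contact_force: [0.9, -0.2, -2.4]
finger_gap: 0.0194
grasp_force: 30.0
```

Emit:
move_arm --series '[[[0.01,0,0,0.002,0],[0.01,0,0,0.002,0],[0.01,0,0,0.002,0],[0.01,0,0,0.002,0],[0.01,0,0,0.002,0],[0.01,0,0,0.001,0],[0.01,0,0,0,0],[0.01,0,0,0,0]]]'

```text
t: 12.05
eef_pos: [0.4616, -0.1816, 0.0836]
orientation: [0.0, 0.994, 0.112, 0.0]
contact_force: [-0.3, -2.6, -2.5]
finger_gap: 0.0193
grasp_force: 30.0
```

Emit:
move_arm --series '[[[0.01,0,0.001,0,0],[0.01,0,0,0,0],[0.01,0,0,0.001,0],[0.01,0,0,0.001,0],[0.01,0,0,0.0005,0],[0.01,0,0,0.0005,0],[0.01,0,0,0,0],[0.01,0,0,0,0]]]'

```text
t: 13.05
eef_pos: [0.4619, -0.1824, 0.0806]
orientation: [0.0, 0.994, 0.112, 0.0]
contact_force: [-0.1, -0.5, -0.9]
finger_gap: 0.0193
grasp_force: 30.0
```

Emit:
move_arm --series '[[[0.01,0,0,0.0005,0],[0.01,0,0,0.0005,0],[0.01,0,0,0,0],[0.01,0,0,0,0]]]'

```text
t: 13.55
eef_pos: [0.4622, -0.1825, 0.0803]
orientation: [0.0, 0.994, 0.112, 0.0]
contact_force: [-1.9, 2.9, 5.1]
finger_gap: 0.0192
grasp_force: 30.0
```

The upward force at the expected height (z=0.0803) shows the flange is resting on the rim. Releasing the knob.

Emit:
move_arm --series '[[[0.01,0,0,-0.0005,0],[0.03,0,0,0,0],[0.064,0,0,0,0],[0.064,0,0,0,0],[0.064,0,0,0,0],[0.064,0,0,0,0]]]'

```text
t: 14.3
eef_pos: [0.4618, -0.1825, 0.08]
orientation: [0.0, 0.994, 0.112, -0.0]
contact_force: [-0.3, 0.5, -0.0]
finger_gap: 0.0625
grasp_force: 0.0
```

```bash
python3 - <<'E'
from h import *
c=snap('side','s6');w=snap('wrist','w6');b=snap('scene','c6')
s=robot.get_state();print(s['t'],s['eef_pos'],s['contact_force'],s['finger_gap'])
# knob: brown blob near expected; collar/lid: low-sat ellipse in wrist
k=proj(w,[.4615,-.181,.138]);print('exp knob',k)
h=cv2.cvtColor(w['pixels'],cv2.COLOR_RGB2HSV);m=((h[...,1]>110)&(h[...,0]<25)).astype(np.uint8)
n,l,st,ce=cv2.connectedComponentsWithStats(m)
for i in range(1,n):
    if st[i,4]>100 and abs(ce[i]-k).max()<45: print(st[i],ce[i].round(1))
m=((h[...,1]<60)&(h[...,2]>150)).astype(np.uint8)
for v in (int(k[1])-60,int(k[1])-50,int(k[1])-40,int(k[1])-30):
    u=np.nonzero(m[v])[0];u=u[abs(u-k[0])<110];print(v,u.min(),u.max(),(u.min()+u.max())/2)
print('lid edges expected',[proj(w,[.4615+dx,-.181+dy,.094]).tolist() for dx,dy in((0,.058),(0,-.058),(.058,0))])
d=b;h=cv2.cvtColor(d['pixels'],cv2.COLOR_RGB2HSV)
E
```

```text
14.45 [ 0.46182179 -0.18246177  0.08001712] [ 0.04016624 -0.13114457  0.20376504] 0.06373201941297128
exp knob [319.3 260.9]
[ 300  222   44   52 1626] [320.6 245.8]
[ 256  279  130   23 1094] [320.3 293.8]
200 245 396 320.5
210 243 400 321.5
220 241 401 321.0
230 242 401 321.5
lid edges expected [[239.6, 213.1], [396.6, 245.7], [338.8, 151.0]]
```

The wrist image shows the lid's centre within about 0.5 mm of the finger plane. I'll lower the fingers around the collar.

Emit:
move_arm --series '[[[0.064,0,0,0.004,0],[0.064,0,0,0.006,0],[0.064,0,0,0.004,0],[0.064,0,0,0.003,0],[0.064,0,0,0.001,0],[0.064,0,0,0,0],[0.064,0,0,0,0]]]'

```text
t: 15.32
eef_pos: [0.462, -0.1826, 0.0623]
orientation: [0.0, 0.994, 0.112, 0.0]
contact_force: [-0.4, 0.7, 0.4]
finger_gap: 0.0641
grasp_force: 0.0
```

Emit:
move_arm --series '[[[0.056,0,0,0,0],[0.05,0,0,0,0],[0.047,0,0,0,0],[0.045,0,0,0,0],[0.043,0,0,0,0],[0.035,0,0,0,0],[0.035,0,0,0,0],[0.035,0,0,0,0]]]'

```text
t: 16.32
eef_pos: [0.4619, -0.1825, 0.0621]
orientation: [0.0, 0.994, 0.112, 0.0]
contact_force: [0.9, 0.5, -0.2]
finger_gap: 0.0428
grasp_force: 30.0
```

Collar gripped (opening 43 mm, grip force 30 N). A small lift first.

Emit:
move_arm --series '[[[0.035,0,0,-0.002,0],[0.035,0,0,-0.003,0],[0.035,0,0,-0.003,0],[0.035,0,0,0,0],[0.035,0,0,0,0]]]'

```text
t: 16.95
eef_pos: [0.4619, -0.1825, 0.0701]
orientation: [0.0, 0.994, 0.112, 0.0]
contact_force: [0.1, -0.4, -2.1]
finger_gap: 0.0427
grasp_force: 30.0
```

```bash
python3 - <<'E'
from h import *
snap('wrist','w7');s=robot.get_state();print(s['t'],s['eef_pos'],s['contact_force'],s['torque'],s['finger_gap'])
E
```

```text
17.0 [ 0.46177102 -0.18240766  0.0699603 ] [-0.40067803  0.14156618 -1.34235932] [-0.01937307 -0.0366069   0.0246193 ] 0.04286804473683068
```

Emit:
move_arm --series '[[[0.035,0,0,-0.004,0],[0.035,0,0,-0.007,0],[0.035,0,0,-0.01,0],[0.035,0,0,-0.012,0],[0.035,0,0,-0.012,0],[0.035,0,0,-0.012,0],[0.035,0,0,-0.012,0],[0.035,0,0,-0.01,0],[0.035,0,0,-0.006,0],[0.035,0,0,-0.003,0],[0.035,0,0,-0.002,0],[0.035,0,0,0,0],[0.035,0,0,0,0],[0.035,0,0,0,0],[0.035,0,0,0,0]]]'

```text
t: 18.88
eef_pos: [0.4618, -0.1824, 0.1599]
orientation: [-0.0, 0.994, 0.112, -0.0]
contact_force: [-0.5, -0.0, -1.2]
finger_gap: 0.0434
grasp_force: 30.0
```

```bash
python3 - <<'E'
from h import *
snap('side','s8');snap('scene','c8')
F=[]
for _ in range(6): robot.read_camera('wrist');F.append(robot.get_state()['contact_force'])
s=robot.get_state();print(s['t'],s['eef_pos'],np.mean(F,0),s['finger_gap'],s['joint_vel'].round(3))
for n in('s8','c8'):
    d=load(n);h=cv2.cvtColor(d['pixels'],cv2.COLOR_RGB2HSV);m=((h[...,1]>90)&(h[...,0]<25)).astype(np.uint8)
    X,Y=.4615,-.182
    for nm,p in[('knobtop',(X,Y,.138)),('knobmid',(X,Y,.118)),('flange top front',(X,Y,.09)),('rim',(X,Y,.085)),('lid edge z',(X,Y,.077+.1)),('lid up',(X,Y,.194))]: 
        u,v=proj(d,p).astype(int);print(n,nm,u,v,d['pixels'][v,u])
    # brown extents (flange) around flange centre
    u,v=proj(d,(X,Y,.0875)).astype(int)
    print([proj(d,(X+.05*np.cos(a),Y+.05*np.sin(a),.09)).tolist() for a in np.arange(0,6.28,1.571)])
    i0=d['pixels'];print('col',[tuple(int(q) for q in i0[r,u]) for r in range(v-40,v+30,4)])
E
```

```text
19.275 [ 0.46185224 -0.1824929   0.16005761] [-0.11987156 -0.00813034 -1.33904037] 0.04298768506264051 [ 0.001  0.001  0.     0.002 -0.001  0.   ]
s8 knobtop 370 160 [107  84  63]
s8 knobmid 370 166 [167 125  86]
s8 flange top front 369 175 [166 124  85]
s8 rim 369 177 [148 110  76]
s8 lid edge z 371 148 [179 183 187]
s8 lid up 372 142 [196 194 187]
[[352.7, 172.4], [365.0, 183.6], [386.2, 178.6], [373.4, 167.9]]
col [(154, 156, 158), (199, 200, 197), (141, 142, 142), (174, 178, 182), (199, 204, 208), (199, 204, 208), (107, 83, 63), (167, 125, 86), (168, 126, 86), (167, 126, 85), (161, 121, 83), (170, 127, 86), (164, 122, 82), (207, 203, 199), (206, 201, 198), (204, 200, 197), (203, 198, 195), (201, 197, 194)]
c8 knobtop 293 160 [226 233 234]
c8 knobmid 293 164 [197 207 206]
c8 flange top front 293 169 [162 112  62]
c8 rim 293 170 [161 113  64]
c8 lid edge z 292 152 [191 202 201]
c8 lid up 292 149 [198 190 174]
[[284.3, 177.7], [304.0, 176.5], [302.3, 162.3], [283.2, 163.5]]
col [(180, 139, 79), (78, 70, 65), (139, 121, 100), (147, 153, 151), (120, 121, 117), (217, 227, 225), (199, 208, 208), (219, 225, 226), (205, 217, 215), (159, 125, 98), (161, 113, 64), (156, 106, 59), (165, 114, 65), (205, 197, 183), (218, 214, 201), (220, 215, 201), (203, 197, 185), (151, 115, 69)]
```

```bash
python3 - <<'E'
from h import *
X,Y=.4615,-.182
for n in('s8','c8'):
    d=load(n);S=cv2.cvtColor(d['pixels'],cv2.COLOR_RGB2HSV)[...,1].astype(float)
    t=np.linspace(0,2*np.pi,400)
    P=np.array([proj(d,(X+.05*np.cos(a),Y+.05*np.sin(a),.085)) for a in t])
    r=[]
    for u in range(int(P[:,0].min())+3,int(P[:,0].max())-2,3):
        pv=P[abs(P[:,0]-u)<.8][:,1].max();v=int(pv)-5;col=S[v:v+14,u]
        k=np.argmin(np.diff(col));r.append((u,round(float(pv),1),v+k+.5))
    print(n,r)
E
```

```text
s8 [(355, 181.7, np.float64(180.5)), (358, 183.3, np.float64(182.5)), (361, 184.4, np.float64(183.5)), (364, 185.1, np.float64(184.5)), (367, 185.5, np.float64(184.5)), (370, 185.7, np.float64(184.5)), (373, 185.7, np.float64(185.5)), (376, 185.5, np.float64(184.5)), (379, 185.0, np.float64(184.5)), (382, 184.0, np.float64(183.5))]
c8 [(282, 177.4, np.float64(176.5)), (285, 179.4, np.float64(179.5)), (288, 180.5, np.float64(180.5)), (291, 181.0, np.float64(180.5)), (294, 181.1, np.float64(180.5)), (297, 180.8, np.float64(180.5)), (300, 180.1, np.float64(179.5)), (303, 178.6, np.float64(177.5))]
```

The flange edge lies on the rim and level in both views, and the outer lid is held still about 37 mm above the knob. Handing in.

```bash
python3 -c "
from cell import robot
print(robot.hand_in())"
```

```text
the job is handed in; nothing more can be done
None
```

I handed the job in at about 19 s: the inner lid is seated on the jar with its knob let go, and the outer lid is held level by its collar about 37 mm above the knob; the result of the judging was not shown.

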